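# Check the hand levers of two cart handles

### The job

Two refitted handles of the line-marking cart stand on the bench. With the fingertips or the backs of the fingers, and without taking hold of anything, press the red brake lever in towards its bar until it comes up against its stop, then let it spring right back. Then press the blue clutch lever in the same way until it stops, and finish with the fingers still holding it in against its stop, so that I can measure the gap; do not force the levers, keep the robot off the handlebars and leave the other things alone.

Things in the scene. Friction and masses are not known exactly. Their poses are not given: they have to be found in the camera images.
- brake_stand: the brake handle's bench stand, fixed to the bench: dark steel base plate 132 x 165 x 12 mm with a grey post at its -y end that carries a horizontal handlebar. Origin: on the bench, under the middle of the stand; its x axis points from the lever to the bar (the way the lever is pressed in), its y axis runs along the bar, z up
- brake_lever (a joint): angle of the brake lever, the one with the red sleeve and red ball end, about its upright pivot, rad: 0 let go, grows as it is pressed in towards the bar (clockwise seen from above), stops at 0.40. A spring pushes it back to 0: about 3 N at the press point at the start and 7 N at the stop. The lever is a round rod 144 mm long, level, 120 mm above the bench; its red sleeve (from 60 mm to 128 mm from the pivot) is 16 mm thick and the ball at its end 24 mm
- brake_press (a point): point on the centre line of the brake lever's red sleeve, 100 mm from the pivot, 120 mm above the bench; it moves with the lever. It is pressed from the side away from the bar (the stand's -x side)
- brake_pivot (a point): pivot of the brake lever, 120 mm above the bench, on the lever's centre line, at the stand's -y end; the lever runs from here towards the stand's +y, at rest leaning 0.22 rad away from the bar. The metal round the pivot reaches 142 mm above the bench
- brake_bar: the brake handle's fixed handlebar, with its black rubber grip 32 mm thick along y and the aluminium bracket that carries the pivot. Origin: on the bar's centre line, 120 mm above the bench, 42 mm along the stand's x. Fully in, the lever still stands about 20 mm off the grip
- clutch_stand: the clutch handle's bench stand, fixed to the bench: dark steel base plate 132 x 165 x 12 mm with a grey post at its -y end that carries a horizontal handlebar. Origin: on the bench, under the middle of the stand; its x axis points from the lever to the bar (the way the lever is pressed in), its y axis runs along the bar, z up
- clutch_lever (a joint): angle of the clutch lever, the one with the blue sleeve and blue ball end, about its upright pivot, rad: 0 let go, grows as it is pressed in towards the bar (clockwise seen from above), stops at 0.40. A spring pushes it back to 0: about 3 N at the press point at the start and 7 N at the stop. The lever is a round rod 144 mm long, level, 120 mm above the bench; its blue sleeve (from 60 mm to 128 mm from the pivot) is 16 mm thick and the ball at its end 24 mm
- clutch_press (a point): point on the centre line of the clutch lever's blue sleeve, 100 mm from the pivot, 120 mm above the bench; it moves with the lever. It is pressed from the side away from the bar (the stand's -x side)
- clutch_pivot (a point): pivot of the clutch lever, 120 mm above the bench, on the lever's centre line, at the stand's -y end; the lever runs from here towards the stand's +y, at rest leaning 0.22 rad away from the bar. The metal round the pivot reaches 142 mm above the bench
- clutch_bar: the clutch handle's fixed handlebar, with its black rubber grip 32 mm thick along y and the aluminium bracket that carries the pivot. Origin: on the bar's centre line, 120 mm above the bench, 42 mm along the stand's x. Fully in, the lever still stands about 20 mm off the grip
- dropper_bottle: brown dropper bottle, 37 mm wide, 117 mm tall; a bystander, not to be disturbed. Origin at the middle of its underside
- sample_cup_1: small clear cup, 51 mm wide, 46 mm tall; a bystander, not to be disturbed. Origin at the middle of its underside
- screwdriver: flat screwdriver with a red handle, 188 mm long, lying; a bystander, not to be disturbed. Origin at the middle of its underside
- mixing_cup: clear mixing cup with a funnel, 92 mm wide, 104 mm tall; a bystander, not to be disturbed. Origin at the middle of its underside
- stir_stick: wooden stir stick, 190 mm long, lying; a bystander, not to be disturbed. Origin at the middle of its underside

How it is judged (in metres and radians):
On the way, in this order (a step that is already met when the one before it is completed fails the run):
1. the brake lever is pressed in to its stop by the fingers (value of joint brake_lever above 0.37 rad and contact force between the fingers and brake_lever above 1 N), for 0.2 s.
2. the brake lever is let go and back out (value of joint brake_lever below 0.03 rad and contact force between the fingers and brake_lever below 0.2 N), for 0.2 s.
3. the clutch lever is pressed in to its stop by the fingers (value of joint clutch_lever above 0.37 rad and contact force between the fingers and clutch_lever above 1 N), for 0.2 s.
At the end, for the whole second after the job is handed in: The clutch lever is held in by the fingers within 0.03 rad of its stop (0.40 rad), and the brake lever is back out (below 0.03 rad); the brake lever was pressed to within 0.03 rad of its stop and let go before (all of step 3 and value of joint brake_lever below 0.03 rad); the arm keeps its last pose, push and grip.
It fails at once if the robot touches the brake handlebar (contact force between any of the arm, the fingers and brake_bar above 1 N).
It fails at once if the robot touches the clutch handlebar (contact force between any of the arm, the fingers and clutch_bar above 1 N).
It fails at once if the brake lever is forced or squeezed (over 35 N) (contact force between any of the fingers, the arm and brake_lever above 35 N).
It fails at once if the clutch lever is forced or squeezed (over 35 N) (contact force between any of the fingers, the arm and clutch_lever above 35 N).
It fails at once if a bystander is moved by more than 15 mm (distance of any of dropper_bottle, sample_cup_1, screwdriver, mixing_cup, stir_stick from where it was at the start of the episode above 0.015 m).
It also fails if it takes over 42 s, if anything falls off the work surface, if the arm or the gripper's body presses on something with over 40 N, if the wrist force passes 120 N, or if a joint passes its speed limit or range.

### The arm

A 6-joint arm with a two-finger parallel gripper is mounted at the origin on a cart in front of the work surface, level with it; the furniture and walls round the work are solid. World frame = base frame: x ahead of the robot, y to its left, z up, the work surface at z = 0. Lengths are in m, angles in degrees, forces in N, time in s.
With the tool pointing down it reaches from about 0.25 to 0.725 m from the base axis. Payload 9.7 kg.
Tool frame: the origin (TCP) lies at the centre of the arm's flange, where the gripper is bolted on; the fingertips stand 173 mm ahead of it and the grasp point (between the pads) lies 155 mm ahead of it; z points along the fingers, y is the line along which they close (so a half turn about z gives the same grasp; the last joint's range is limited). The gripper opens to 85 mm and grips with 20 to 120 N. Pads are 22 mm wide; open, the fingers measure 114 mm over their backs; the gripper's body (76 mm by 85 mm) begins 54 mm behind the grasp point. The pads swing forward as they close: fully open they stand 13 mm farther back than shut.
Start: joints at [65.432, 4.979, 10.078, 95.1, 0, 90], TCP at [0.229, 0.5, 0.405] pointing down, gripper open.
Joint ranges: [-179.16, 179.16], [-48.56, 103.87], [-65.8, 70.77], [-126.05, 130.52], [-82.76, 87.17], [-180, 180]. Speed limits (degrees/s): [127.2, 127.2, 147.25, 180, 180, 180].

### API

Orientations are given as [roll, pitch, yaw] about the fixed x, y, z axes, in that order (R = Rz(yaw) Ry(pitch) Rx(roll)).
In Python, from workcell import monitor, camera, get_calibration, bot gives the robot as it stands.
- The arm moves only by the tool carry_out, never from a script. Its argument "targets" is text: rows parted by semicolons, each of 7 numbers parted by spaces: the shift along the tool's x, y, z in units of 0.04 m (1.0 is 0.04 m), then the turn, a rotation vector about the tool's x, y, z in units of 0.1 rad (1.0 is 0.1 rad), then the opening, from -1 (shut) to 1 (fully open), so that 0 is half open. A call has exactly 8 rows; each row shifts and turns the commanded pose from where the row before left it, along the tool's axes as they then stand; what a row does not reach is not made up. A row lasts 1/12 s, in which the tool goes at most 41.7 mm and 7.16 degrees, less where a joint would pass 70% of its speed; a pose out of reach is approached as far as the arm can. A call with a number of a shift or a turn outside -1 to 1 is refused whole. A call with a gripper value outside its range is refused whole. The fingers move at their own pace and stop on an object; "newtons" is the grip in N (left out, the last holds). Time passes only in rows, so rows that do not move let the fingers close, or fill a call up. It gives the time, the measured TCP pose, the force, the opening and the grip force at its end, in the units of the state.
- monitor.get_obs(): the state, without advancing time (a new reading comes with each control period).
- camera(name): name is "side" or "top" or "wrist"; returns the picture (480x640x3 uint8, red, green, blue); there is no depth.
- get_calibration(name): a dict with "fx", "fy", "cx", "cy" (pixels), "D" ([k1, k2, p1, p2, k3] as OpenCV has them; the pictures are not rectified), "view" (4x4, takes a point from world to camera coordinates). Camera axes: x right, y down, z forward; pixel columns grow to the right and rows downward; lengths in m; the calibration is good to about 2 mm. A picture is of the moment at which its call begins: read the wrist's pose just before it. get_calibration takes no time and is no camera call; for the wrist camera it gives the pose at the moment of the call.
- bot.job_done(): hands the job in; it is judged then, once.
The state is a dict: "time": time; "q": joint angles; "qd": joint speeds; "joint_efforts": joint torques, N m; "ee_pos": TCP position; "tcp_rot": TCP orientation; "wrist_force": force on the tool from outside, world axes, zero at the start; "torque": the same for the moment, N m; "opening": finger opening in m; "grasp_force": force on a finger pad.
Only numpy, scipy, OpenCV 4.12 (cv2) and the standard library are available. Lean on these libraries where they do the work, as an engineer would, in place of code of your own. Each camera call takes 0.05 s, during which the arm holds its last target. There are 200 camera calls.

## Working session

There is one attempt and no reset: what is moved stays moved. The work goes in short steps, Python scripts to look and compute and a tool call to move; the robot and the scene stay as the last step left them, time stands still between calls to the robot, and variables do not carry over. Pictures are saved under pics/ and viewed, at most 10 in all, crops included, and the job is handed in when it is done.

Besides the shell and the picture viewer there is one more tool, called as a command line: name --argument value ..., lists and objects as JSON in quotes. carry_out: Moves the arm, as the interface text tells. Shifts and turns lie within -1 to 1; 1 stands for 0.04 m of shift or 0.1 rad of turn. Its arguments: {"type":"object","properties":{"targets":{"type":"string"},"newtons":{"type":"number"}},"required":["targets"]}

```bash
mkdir -p pics
python3 - <<'E'
from workcell import monitor, camera, get_calibration
import cv2,json
print(monitor.get_obs())
for n in ("side","top"):
    cv2.imwrite(f"pics/{n}.png",camera(n)[:,:,::-1]); c=get_calibration(n); print(n,c)
E
```

```text
{'time': 0.0, 'q': array([6.54347978e+01, 5.00961669e+00, 1.00344243e+01, 9.51006281e+01,
       3.20577676e-04, 8.99991277e+01]), 'qd': array([-0.06155849, -0.03478984, -0.0203153 , -0.02708817,  0.01958923,
       -0.00664483]), 'joint_efforts': array([ 1.35400926e-03, -5.20389855e+01,  4.64802897e+01,  1.63080404e-02,
        1.20186887e-04, -2.44493680e-05]), 'ee_pos': array([0.22864596, 0.50021001, 0.4039969 ]), 'tcp_rot': array([-1.79924180e+02, -3.21731712e-04,  1.55435670e+02]), 'wrist_force': array([ 0.41159423, -0.28790847, -0.90471333]), 'torque': array([ 0.0171493 , -0.02503173, -0.03331803]), 'grasp_force': 0.0, 'opening': 0.08545634030609287}
side {'fx': 469.0932273254054, 'fy': 469.0932273254054, 'cx': 316.1889997242861, 'cy': 238.40502884280133, 'D': array([-0.03702684,  0.        ,  0.        ,  0.        ,  0.        ]), 'view': array([[ 0.81826742, -0.57426312,  0.02569622, -0.28780137],
       [-0.27923499, -0.43616015, -0.8554485 ,  0.30139678],
       [ 0.5024602 ,  0.69281035, -0.51725   ,  0.53971507],
       [ 0.        ,  0.        ,  0.        ,  1.        ]])}
top {'fx': 572.1233954159053, 'fy': 572.1233954159053, 'cx': 317.11676785463385, 'cy': 246.1833239573146, 'D': array([-0.16165443,  0.        ,  0.        ,  0.        ,  0.        ]), 'view': array([[-0.01437416, -0.99980458, -0.01357157,  0.22309615],
       [-0.99708038,  0.01535035, -0.07480033,  0.48277532],
       [ 0.07499404,  0.01245675, -0.99710617,  1.14575281],
       [ 0.        ,  0.        ,  0.        ,  1.        ]])}
```

View pics/top.png

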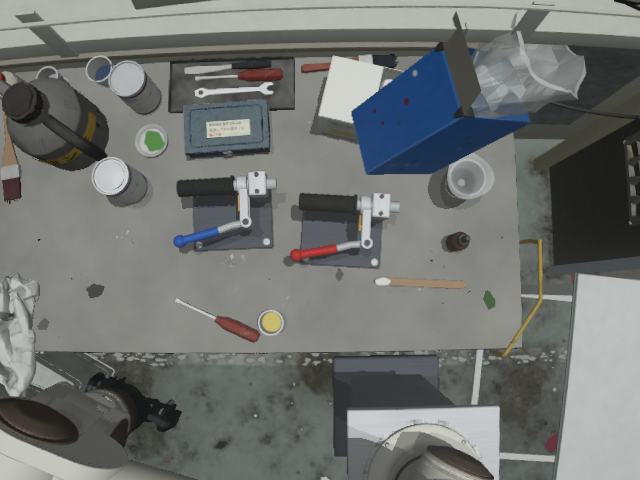

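View pics/side.png

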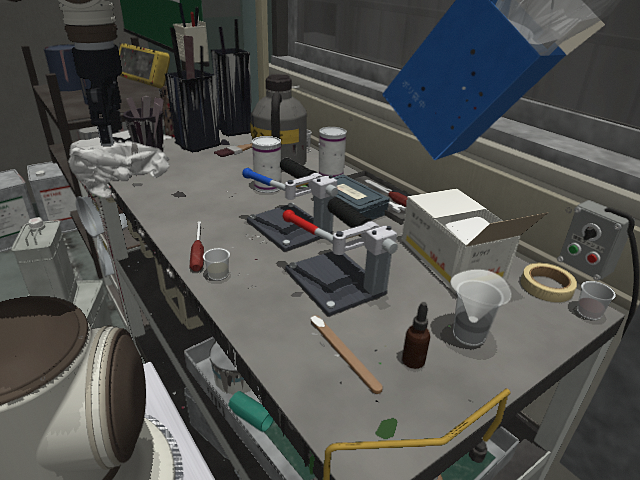

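Top view: red ball at (296,255), red pivot at (367,243), blue ball at (180,241), blue pivot at (245,222). Both levers run left (+y) and are pressed upward in the image (+x). The side view agrees, and the space in front of the levers is clear at lever height.

```bash
cat > h.py <<'E'
import numpy as np,cv2
from workcell import get_calibration
def ray(n,uv,z):
    c=get_calibration(n);K=np.array([[c['fx'],0,c['cx']],[0,c['fy'],c['cy']],[0,0,1]])
    p=cv2.undistortPoints(np.array(uv,float).reshape(-1,1,2),K,c['D'])[:,0]
    R,t=c['view'][:3,:3],c['view'][:3,3];o=-R.T@t
    d=np.c_[p,np.ones(len(p))]@R
    return o+d*((z-o[2])/d[:,2])[:,None]
def proj(n,P):
    c=get_calibration(n);K=np.array([[c['fx'],0,c['cx']],[0,c['fy'],c['cy']],[0,0,1]])
    V=c['view'];return cv2.projectPoints(np.array(P,float),cv2.Rodrigues(V[:3,:3])[0],V[:3,3],K,c['D'])[0][:,0]
E
python3 - <<'E'
from h import *
im=cv2.imread('pics/top.png');hsv=cv2.cvtColor(im,cv2.COLOR_BGR2HSV).astype(int)
for n,(u0,v0,u1,v1),hue,piv in (('brake',(280,230,345,270),0,(367,243)),('clutch',(165,215,235,255),112,(245,222))):
    d=abs(hsv[...,0]-hue);d=np.minimum(d,180-d)
    m=((d<12)&(hsv[...,1]>130)&(hsv[...,2]>50)).astype(np.uint8);k=np.zeros_like(m);k[v0:v1,u0:u1]=m[v0:v1,u0:u1]
    v,u=np.nonzero(k);print(n,len(u),u.min(),u.max(),v.min(),v.max())
    W=ray('top',np.c_[u,v],.12);c=W.mean(0)
    e=np.linalg.svd(W-c)[2][0] if len(W)<5000 else 0
    e=e*np.sign(e[1]);s=(W-c)@e
    # tip of ball is 156 (144+12) or 144 from pivot
    print(' c',c.round(4),'dir',e.round(3),'lean',np.arctan2(-e[0],e[1]).round(3),'s',s.min().round(4),s.max().round(4))
    P=ray('top',[piv],.142)[0];print(' pivot',P.round(4),'dist tip',((c+e*s.max()-P)@e).round(4),'press',(P+.1*e).round(4), 'alt from sleeve start',(c+e*(s.min()+.04)).round(4))
E
```

```text
brake 393 291 336 245 260
 c [0.4676 0.2238 0.12  ] dir [-0.143  0.99  -0.   ] lean 0.143 s -0.0445 0.0408
 pivot [0.4813 0.1233 0.142 ] dist tip 0.1422 press [0.467  0.2223 0.142 ] alt from sleeve start [0.4682 0.2194 0.12  ]
clutch 375 174 218 227 246
 c [0.5    0.4445 0.12  ] dir [-0.243  0.97   0.   ] lean 0.246 s -0.0443 0.0417
 pivot [0.5234 0.3462 0.142 ] dist tip 0.1428 press [0.4991 0.4432 0.142 ] alt from sleeve start [0.501  0.4403 0.12  ]
```

carry_out --targets "0 0 0 0 0 -0.86 -1; 0 0 0 0 0 -0.86 -1; 0 0 0 0 0 -0.86 -1; 0 0 0 0 0 -0.86 -1; 0 0 0 0 0 -0.86 -1; -0.5 -0.85 0 0 0 0 -1; -0.5 -0.85 0 0 0 0 -1; -0.5 -0.85 0 0 0 0 -1" --newtons 40

```text
time: 0.77
ee_pos: [0.289, 0.3973, 0.4039]
tcp_rot: [-179.9, -0.0, -179.8]
wrist_force: [0.7, -0.6, 0.3]
opening: -0.0004
grasp_force: 0.0
```

carry_out --targets "-0.4 -0.63 0.37 0 0 0 -1; -0.4 -0.63 0.37 0 0 0 -1; -0.4 -0.63 0.37 0 0 0 -1; -0.4 -0.63 0.37 0 0 0 -1; -0.4 -0.63 0.37 0 0 0 -1; -0.4 -0.63 0.37 0 0 0 -1; -0.4 -0.63 0.37 0 0 0 -1; 0 0 0 0 0 0 -1"

```text
time: 1.43
ee_pos: [0.4021, 0.2186, 0.2979]
tcp_rot: [-179.8, -0.2, 179.9]
wrist_force: [-0.2, -0.5, -0.9]
opening: 0.0003
grasp_force: 0.0
```

Run:
```python
from h import *
from workcell import monitor,camera
o=monitor.get_obs();print(o['ee_pos'],o['wrist_force'])
a=camera('side')[:,:,::-1].copy();b=camera('wrist')[:,:,::-1].copy()
p=o['ee_pos'];pts=[p+[0,0,-.173],[.468,.222,.12],[.4813,.1233,.12],[.5,.443,.12]]
for im,n in((a,'side'),(b,'wrist')):
    for q in proj(n,pts):
        if 0<=q[0]<640 and 0<=q[1]<480: cv2.circle(im,(int(q[0]),int(q[1])),3,(0,255,0),1)
cv2.imwrite('pics/s2.png',np.hstack([a[130:430,150:550],cv2.resize(b,(400,300))]))
```

```text
[0.40213544 0.21858793 0.29794686] [-0.21297822 -0.46701411 -0.88867507]
```

View pics/s2.png

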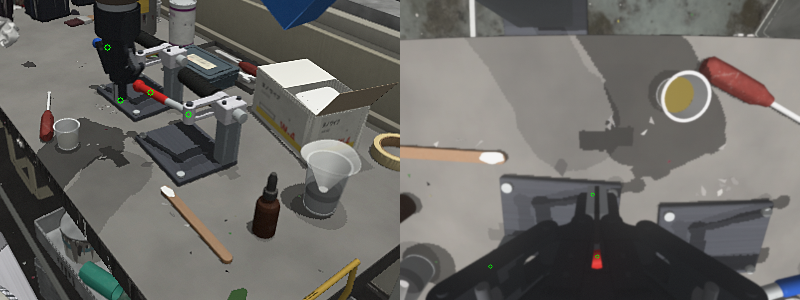

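The picture confirms it: the projected press and pivot points fall on the red sleeve and its pivot, and the shut fingertip is in front of the sleeve. Next I lower to sleeve height and approach.

carry_out --targets "0 0.08 0.3 0 0 0 -1; 0 0 0.3 0 0 0 -1; 0 0 0 0 0 0 -1; -0.25 0 0 0 0 0 -1; -0.25 0 0 0 0 0 -1; -0.25 0 0 0 0 0 -1; -0.2 0 0 0 0 0 -1; 0 0 0 0 0 0 -1"

```text
time: 2.2
ee_pos: [0.4407, 0.2253, 0.2771]
tcp_rot: [180.0, 0.0, -180.0]
wrist_force: [-0.3, -0.5, 0.4]
opening: 0.0001
grasp_force: 0.0
```

carry_out --targets "-0.1 0 0 0 0 0 -1; -0.1 0 0 0 0 0 -1; -0.1 0 0 0 0 0 -1; -0.1 0 0 0 0 0 -1; -0.1 0 0 0 0 0 -1; -0.1 0 0 0 0 0 -1; 0 0 0 0 0 0 -1; 0 0 0 0 0 0 -1"

```text
time: 2.87
ee_pos: [0.463, 0.2254, 0.2771]
tcp_rot: [180.0, -0.0, -179.9]
wrist_force: [-4.0, 2.3, 1.1]
opening: -0.0001
grasp_force: 2.1
```

carry_out --targets "-0.1 0 0 0 0 0 -1; -0.1 0 0 0 0 0 -1; -0.1 0 0 0 0 0 -1; -0.1 0 0 0 0 0 -1; -0.1 0 0 0 0 0 -1; 0 0 0 0 0 0 -1; 0 0 0 0 0 0 -1; 0 0 0 0 0 0 -1"

```text
time: 3.53
ee_pos: [0.4826, 0.2254, 0.277]
tcp_rot: [180.0, -0.1, -179.9]
wrist_force: [-5.7, 2.8, 1.6]
opening: 0.0003
grasp_force: 3.2
```

carry_out --targets "-0.05 0 0 0 0 0 -1; -0.05 0 0 0 0 0 -1; -0.05 0 0 0 0 0 -1; 0 0 0 0 0 0 -1; 0 0 0 0 0 0 -1; 0 0 0 0 0 0 -1; 0 0 0 0 0 0 -1; 0 0 0 0 0 0 -1"

```text
time: 4.2
ee_pos: [0.4884, 0.2251, 0.2769]
tcp_rot: [-179.9, -0.1, -179.9]
wrist_force: [-6.1, -0.6, 1.6]
opening: 0.0004
grasp_force: 3.3
```

carry_out --targets "-0.05 0 0 0 0 0 -1; 0 0 0 0 0 0 -1; -0.05 0 0 0 0 0 -1; 0 0 0 0 0 0 -1; 0 0 0 0 0 0 -1; 0 0 0 0 0 0 -1; 0 0 0 0 0 0 -1; 0 0 0 0 0 0 -1"

```text
time: 4.87
ee_pos: [0.491, 0.2249, 0.2767]
tcp_rot: [-179.9, -0.3, -179.9]
wrist_force: [-17.7, -1.6, 6.1]
opening: -0.0002
grasp_force: 8.6
```

Force jumped from 6 to 18 N at the expected travel, so the lever is against its stop. Now I release it.

carry_out --targets "0 0 0 0 0 0 -1; 0.2 0 0 0 0 0 -1; 0.3 0 0 0 0 0 -1; 0.4 0 0 0 0 0 -1; 0.5 0 0 0 0 0 -1; 0.6 0 0 0 0 0 -1; 0 0 -0.5 0 0 0 -1; 0 0 -0.9 0 0 0 -1"

```text
time: 5.53
ee_pos: [0.4113, 0.2247, 0.3302]
tcp_rot: [-179.8, -0.3, -179.9]
wrist_force: [1.0, -0.5, 0.1]
opening: -0.0
grasp_force: 0.0
```

Run:
```python
from h import *
from workcell import monitor,camera
o=monitor.get_obs();print(o['ee_pos'],o['wrist_force'])
a=camera('side')[:,:,::-1].copy()
im0=cv2.imread('pics/side.png')
cv2.imwrite('pics/s3.png',np.hstack([im0[150:350,220:420],a[150:350,220:420]]).repeat(2,0).repeat(2,1))
```

```text
[0.41133222 0.22466795 0.33022928] [ 0.9502679  -0.53816535  0.10468922]
```

View pics/s3.png

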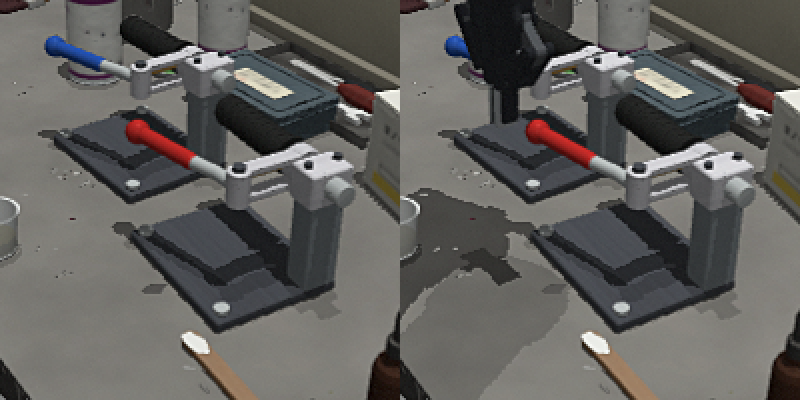

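The red ball is back at its original pixels (about (537,130) in the right half of the crop, same as the left half), so the brake lever is fully released. On to the clutch lever.

carry_out --targets "0 0.5 -0.3 0 0 0 -1; 0 0.9 0 0 0 0 -1; 0 0.9 0 0 0 0 -1; -0.2 0.9 0 0 0 0 -1; -0.2 0.9 0 0 0 0 -1; -0.2 0.9 0 0 0 0 -1; -0.1 0.4 0 0 0 0 -1; 0 0 0 0 0 0 -1"

```text
time: 6.25
ee_pos: [0.4412, 0.4444, 0.3437]
tcp_rot: [-180.0, 0.0, -179.8]
wrist_force: [0.4, -0.1, -1.0]
opening: 0.0001
grasp_force: 0.0
```

Next I drop to z ≈ 0.275, then approach to x ≈ 0.47.

carry_out --targets "0 0 0.5 0 0 0 -1; 0 0 0.6 0 0 0 -1; 0 0 0.6 0 0 0 -1; 0 0 0 0 0 0 -1; -0.3 0 0 0 0 0 -1; -0.3 0 0 0 0 0 -1; -0.15 0 0 0 0 0 -1; 0 0 0 0 0 0 -1"

```text
time: 6.92
ee_pos: [0.4719, 0.4409, 0.2782]
tcp_rot: [180.0, 0.1, 180.0]
wrist_force: [0.7, 0.6, -0.3]
opening: -0.0004
grasp_force: 0.0
```

carry_out --targets "-0.1 0 0 0 0 0 -1; -0.1 0 0 0 0 0 -1; -0.1 0 0 0 0 0 -1; -0.1 0 0 0 0 0 -1; -0.1 0 0 0 0 0 -1; -0.1 0 0 0 0 0 -1; 0 0 0 0 0 0 -1; 0 0 0 0 0 0 -1"

```text
time: 7.58
ee_pos: [0.4946, 0.4416, 0.2771]
tcp_rot: [180.0, -0.0, -179.9]
wrist_force: [-5.3, 2.0, 1.8]
opening: 0.0003
grasp_force: 2.1
```

carry_out --targets "-0.1 0 0 0 0 0 -1; -0.1 0 0 0 0 0 -1; -0.1 0 0 0 0 0 -1; -0.1 0 0 0 0 0 -1; -0.1 0 0 0 0 0 -1; 0 0 0 0 0 0 -1; 0 0 0 0 0 0 -1; 0 0 0 0 0 0 -1"

```text
time: 8.25
ee_pos: [0.5141, 0.4419, 0.277]
tcp_rot: [179.9, -0.1, -179.9]
wrist_force: [-6.5, 5.0, 1.7]
opening: -0.0002
grasp_force: 3.5
```

carry_out --targets "-0.05 0 0 0 0 0 -1; -0.05 0 0 0 0 0 -1; -0.05 0 0 0 0 0 -1; 0 0 0 0 0 0 -1; 0 0 0 0 0 0 -1; 0 0 0 0 0 0 -1; 0 0 0 0 0 0 -1; 0 0 0 0 0 0 -1"

```text
time: 8.92
ee_pos: [0.52, 0.4418, 0.277]
tcp_rot: [180.0, -0.1, -179.9]
wrist_force: [-6.8, 3.9, 2.3]
opening: -0.0
grasp_force: 3.8
```

carry_out --targets "-0.05 0 0 0 0 0 -1; 0 0 0 0 0 0 -1; -0.05 0 0 0 0 0 -1; 0 0 0 0 0 0 -1; 0 0 0 0 0 0 -1; 0 0 0 0 0 0 -1; 0 0 0 0 0 0 -1; 0 0 0 0 0 0 -1"

```text
time: 9.58
ee_pos: [0.5224, 0.4419, 0.2769]
tcp_rot: [180.0, -0.3, -179.8]
wrist_force: [-17.9, 3.5, 5.5]
opening: -0.0004
grasp_force: 9.5
```

The clutch shows the same stop signature: 18 N at x = 0.522, where I expected about 0.523. A hold and a final check follow.

carry_out --targets "0 0 0 0 0 0 -1; 0 0 0 0 0 0 -1; 0 0 0 0 0 0 -1; 0 0 0 0 0 0 -1; 0 0 0 0 0 0 -1; 0 0 0 0 0 0 -1; 0 0 0 0 0 0 -1; 0 0 0 0 0 0 -1"

```text
time: 10.25
ee_pos: [0.5224, 0.4419, 0.2769]
tcp_rot: [180.0, -0.3, -179.8]
wrist_force: [-19.6, 2.9, 4.9]
opening: 0.0002
grasp_force: 9.5
```

Run:
```python
from h import *
from workcell import camera
a=camera('side')[:,:,::-1].copy();b=camera('top')[:,:,::-1]
cv2.imwrite('pics/s4.png',np.hstack([a[100:300,200:400],b[120:320,160:360]]).repeat(2,0).repeat(2,1))
```

```text
(no output)
```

View pics/s4.png

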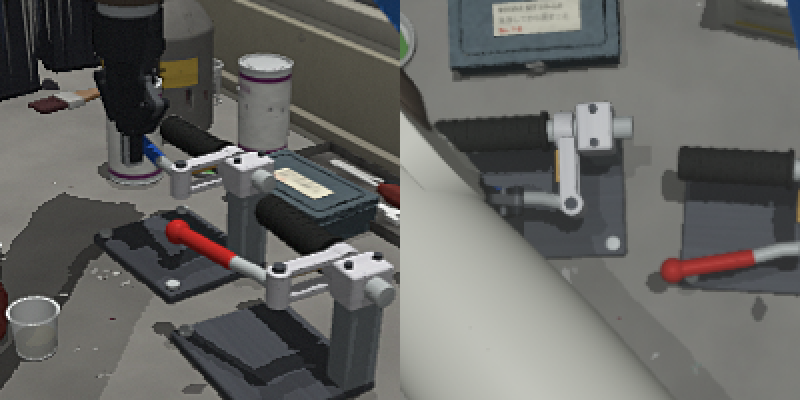

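The top view (right half) shows the clutch lever swung in, about level with its bar near (520,198), with the fingers on its outer side. The red ball is at rest near (672,270) and the cup has not moved.

```bash
python3 -c "
from workcell import bot
print(bot.job_done())"
```

```text
the job is handed in; nothing more can be done
None
```

The red brake lever was pressed to its stop and sprang fully back. The blue clutch lever is now held against its stop at about 18–20 N, and the job was handed in at about 10 s; it returned no verdict.

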